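# Lay the matching cutting template on the glass blank

## Robot

A 6-joint arm with a two-finger parallel gripper is mounted at the origin on the work surface. World frame = base frame: x ahead of the robot, y to its left, z up, the work surface at z = 0. Lengths are in m, angles in rad, forces in N, time in s.
With the tool pointing down it reaches from about 0.375 to 0.975 m from the base axis. Payload 3.8 kg.
Tool frame: the origin (TCP) lies at the very end of the fingers, on their centre line; the grasp point (between the pads) lies 19 mm behind it; z points along the fingers, y is the line along which they close (so a half turn about z gives the same grasp; the last joint's range is limited). The gripper opens to 85 mm and grips with 20 to 120 N. Pads are 22 mm wide; open, the fingers measure 114 mm over their backs; the gripper's body (76 mm by 85 mm) begins 54 mm behind the grasp point. The pads swing forward as they close: fully open they stand 13 mm farther back than shut.
Start: joints at [-1.266, 0.264, 1.604, -0, 1.274, -0.037], TCP at [0.226, -0.636, 0.231] pointing down, gripper open.
Joint ranges: [-2.63, 2.63], [-0.94, 2.18], [0.31, 2.57], [-1.31, 4.45], [0, 2.66], [-2.55, 2.55]. Speed limits (rad/s): [2.57, 2.57, 3.14, 3.14, 3.14, 3.14].

## Interface

Orientations are given as a rotation vector (axis times angle).
In Python, from workcell import * gives the robot as it stands.
- The arm moves only by the shell command python3 -m crank 'ROWS' [OPENING] [FORCE]. ROWS is JSON, a list that holds one entry, the list of rows, each a list of 6 numbers: the shift along the tool's x, y, z in cm, then the turn, a rotation vector about the tool's x, y, z in rad. In form: [[[dx, dy, dz, ax, ay, az], ...]]. A call has 1 to 8 rows; each row shifts and turns the commanded pose from where the row before left it, along the tool's axes as they then stand; what a row does not reach is not made up. A row lasts 1/12 s, in which the tool goes at most 41.7 mm and 7.16 degrees, less where a joint would pass 70% of its speed; a pose out of reach is approached as far as the arm can. A call with a gripper value outside its range is refused whole. OPENING is the finger opening in cm, from 0 to 8.54, set as the call begins (- or left out, the last holds). The fingers move at their own pace and stop on an object; FORCE is the grip in N (left out, the last holds). Time passes only in rows, so rows that do not move let the fingers close. It gives the time, the measured TCP pose, the force, the opening and the grip force at its end, in the units of the state.
- read_state(): the state, without advancing time (a new reading comes with each control period).
- read_camera(name): name is "scene" or "top" or "wrist"; returns the picture (384x512x3 uint8, blue, green, red); there is no depth.
- camera_model(name): a dict with "camera_matrix" (3x3 intrinsics, pixels), "R" (3x3) and "t" (3): a world point X has camera coordinates R X + t. Camera axes: x right, y down, z forward; pixel columns grow to the right and rows downward; lengths in m; the calibration is good to about 2 mm. A picture is of the moment at which its call begins: read the wrist's pose just before it. camera_model takes no time and is no camera call; for the wrist camera it gives the pose at the moment of the call.
- finish_job(): hands the job in; it is judged then, once.
The state is a dict: "time": time; "q": joint angles; "joint_vel": joint speeds; "joint_torque": joint torques, N m; "tool_pos": TCP position; "tcp_rot": TCP orientation; "wrist_force": force on the tool from outside, world axes, zero at the start; "torque": the same for the moment, N m; "width": opening from 0.0 (shut) to 1.0 (fully open); "grip_force": force on a finger pad.
Only numpy, scipy, OpenCV 4.12 (cv2) and the standard library are available. Lean on these libraries where they do the work, as an engineer would, in place of code of your own. Each camera call takes 0.05 s, during which the arm holds its last target. There are 200 camera calls.

## Task

Look at the piece of cut glass on the cork pad beside the sloping rack, and from the rack take the plywood template of exactly that shape by its batten. Lay it down flat and gently, not dropped, batten up, in the middle of the rectangular glass blank and straight along its length, so that an even margin of glass shows along both sides and at both ends for breaking out. Leave the sample, the other templates, the cut pieces on the drawing, the jar and the brush where they are.

Things in the scene. Friction and masses are not known exactly. Their poses are not given: they have to be found in the camera images.
- rack: Fixed dark wooden template rack, 416 mm wide (y); origin under its middle, x away from the robot. Its board slopes up along x at 30 degrees, 68 mm high at the middle (x = 0), 32 mm at the front edge (x -63 mm), 104 mm at the back; end cheeks up to 112 mm. Ledge 8 mm high at the foot, dividers 7 mm. Four bays 98 mm apart hold one template each, in any order, flat on the board, low end at the ledge.
- grip_eye (a point): 9 mm plywood template, eye (almond) shape: two bowed sides meeting in a point at each end, 120 x 66 mm, about 70 g; wooden grip batten on its face, 70 mm long (x), 18 wide (y), 24 high. Point: centre of the batten, over the middle of the length and width, 21 mm above the underside, 12 mm above the face. z: normal of the face, 30 degrees from vertical in the rack, where x points up the slope.
- grip_teardrop (a point): 9 mm plywood template, teardrop: round foot at local -x, straight flanks to one point at +x, 120 x 68 mm, about 70 g; wooden grip batten on its face, 70 mm long (x), 18 wide (y), 24 high. Point: centre of the batten, over the middle of the length and width, 21 mm above the underside, 12 mm above the face. z: normal of the face, 30 degrees from vertical in the rack, where x points up the slope.
- grip_wedge (a point): 9 mm plywood template, wedge: straight taper, blunt ends 66 mm wide at local -x, 26 mm at +x, 120 mm long, about 70 g; wooden grip batten on its face, 70 mm long (x), 18 wide (y), 24 high. Point: centre of the batten, over the middle of the length and width, 21 mm above the underside, 12 mm above the face. z: normal of the face, 30 degrees from vertical in the rack, where x points up the slope.
- grip_halfmoon (a point): 9 mm plywood template, half-moon: one straight side (local -y) and one bowed side (+y), 120 x 60 mm, about 70 g; wooden grip batten on its face, 70 mm long (x), 18 wide (y), 24 high. Point: centre of the batten, over the middle of the length and width, 21 mm above the underside, 12 mm above the face. z: normal of the face, 30 degrees from vertical in the rack, where x points up the slope.
- glass_eye: Piece of cut glass 6 mm thick, same outline and size as the eye template (eye (almond) shape: two bowed sides meeting in a point at each end, 120 x 66 mm). Origin at the middle of its underside, local x along its length. It is the sample if it lies on the cork pad; otherwise it lies on the paper drawing and is not concerned.
- glass_teardrop: Piece of cut glass 6 mm thick, same outline and size as the teardrop template (teardrop: round foot at local -x, straight flanks to one point at +x, 120 x 68 mm). Origin at the middle of its underside, local x along its length. It is the sample if it lies on the cork pad; otherwise it lies on the paper drawing and is not concerned.
- glass_wedge: Piece of cut glass 6 mm thick, same outline and size as the wedge template (wedge: straight taper, blunt ends 66 mm wide at local -x, 26 mm at +x, 120 mm long). Origin at the middle of its underside, local x along its length. It is the sample if it lies on the cork pad; otherwise it lies on the paper drawing and is not concerned.
- glass_halfmoon: Piece of cut glass 6 mm thick, same outline and size as the halfmoon template (half-moon: one straight side (local -y) and one bowed side (+y), 120 x 60 mm). Origin at the middle of its underside, local x along its length. It is the sample if it lies on the cork pad; otherwise it lies on the paper drawing and is not concerned.
- pad: Cork pad 150 x 150 x 3 mm, fixed to the bench beside the rack's left (+y) end; one piece of cut glass, the sample, lies on it. Origin at the middle of its underside.
- blank: Loose rectangular blank of the same glass, 180 mm (local x) x 115 mm (local y) x 6 mm, about 0.3 kg, lying flat on the bench in front of the rack, its length roughly across the robot's view. Origin at the middle of its underside, local z up.
- jar_mid (a point): Bystander: closed amber jar standing on the bench, 64 mm across, 85 mm high. This point is its centre, half-way up.
- brush: Bystander: cementing brush lying on the bench, 180 mm long.
Not all that is in view belongs to the job. Leave any pink, purple or red look-alike of the blank alone.

How it is judged:
By the outcome, as a careful person would: the job done as asked, in the order asked, and still so for the second after the job is handed in, with the robot touching nothing.
It also fails if it takes over 38 s, if anything falls off the work surface, if the arm or the gripper's body presses on something with over 40 N, if the wrist force passes 120 N, or if a joint passes its speed limit or range.

## Working session

There is one attempt and no reset: what is moved stays moved. The work goes in short steps, Python scripts to look and compute and a shell command to move; the robot and the scene stay as the last step left them, time stands still between calls to the robot, and variables do not carry over. Pictures are saved under pics/ and viewed, at most 10 in all, crops included, and the job is handed in when it is done.

```bash
mkdir -p pics; ls; python3 - <<'E'
from workcell import *
import cv2,numpy as np
s=read_state();print(s['time'],s['tool_pos'],s['tcp_rot'],s['width'])
for n in('scene','top'):
    im=read_camera(n);cv2.imwrite(f'pics/{n}0.png',im)
    m=camera_model(n);print(n,np.array(m['R']).round(3).tolist(),np.array(m['t']).round(3),np.array(m['camera_matrix']).round(1).tolist())
E
```

```text
pics
0.0 [ 0.22601606 -0.63527947  0.22997035] [-3.09366124e+00 -5.33889906e-01  4.74258598e-04] 0.9982602439749734
scene [[-0.614, 0.79, 0.013], [0.647, 0.513, -0.564], [-0.452, -0.337, -0.826]] [ 0.253 -0.248  1.678] [[395.2, 0.0, 258.9], [0.0, 395.2, 188.7], [0.0, 0.0, 1.0]]
top [[-0.026, -1.0, 0.008], [-0.991, 0.025, -0.135], [0.135, -0.011, -0.991]] [-0.003  0.434  1.745] [[480.6, 0.0, 251.0], [0.0, 480.6, 189.1], [0.0, 0.0, 1.0]]
```

View pics/scene0.png

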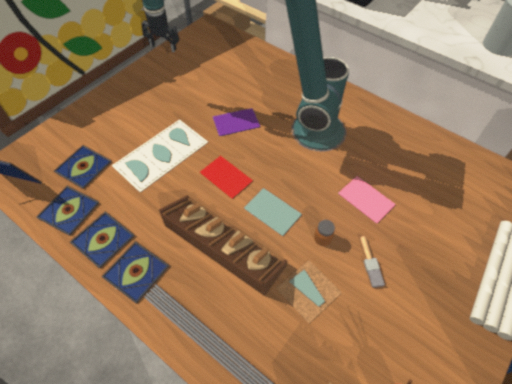

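View pics/top0.png

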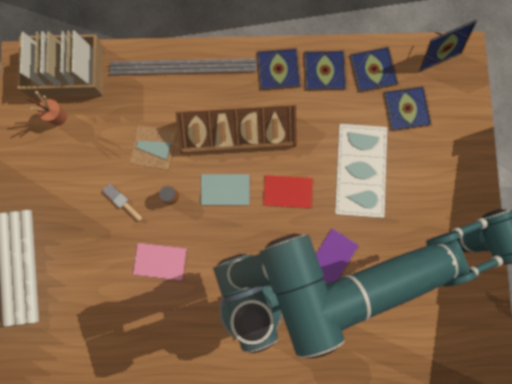

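The sample at top (153,149) looks like the wedge. The drawing holds the half-moon (362,140), the eye (361,170) and the teardrop (361,198). The rack candidates in the top view are eye (197,130), wedge (223,128), half-moon (249,127) and teardrop (275,125). The blank is the pale green sheet at (225,190), and the red, pink and purple sheets are look-alikes. I'll check this in a crop.

```bash
cat > h.py <<'E'
from workcell import *
import cv2,numpy as np
from scipy.spatial.transform import Rotation as Ro
def ray(m,uv,z):
    R,t,K=[np.array(m[k]) for k in('R','t','camera_matrix')]
    c=-R.T@t; d=R.T@np.linalg.solve(K,[*uv,1]); return c+d*(z-c[2])/d[2]
def proj(m,X):
    R,t,K=[np.array(m[k]) for k in('R','t','camera_matrix')]
    p=K@(R@np.array(X)+t); return p[:2]/p[2]
E
python3 - <<'E'
from h import *
im=cv2.imread('pics/top0.png');m=camera_model('top')
hsv=cv2.cvtColor(im,cv2.COLOR_BGR2HSV)
mask=cv2.inRange(hsv,(70,25,80),(105,140,255));mask[:, :130]=0;mask[:120]=0;mask[215:]=0;mask[:,400:]=0
cs,_=cv2.findContours(mask,0,1)
for c in cs:
    if cv2.contourArea(c)<60: continue
    r=cv2.minAreaRect(c);b=cv2.boxPoints(r);P=np.array([ray(m,p,.006)[:2] for p in b])
    M=cv2.moments(c);print('glass',np.array(r[0]).round(1),cv2.contourArea(c),'ctr',P.mean(0).round(4),'sides',np.linalg.norm(P-np.roll(P,-1,0),axis=1).round(3),'edge0',(P[1]-P[0]).round(4),(P[2]-P[1]).round(4))
cv2.imwrite('pics/crop.png',cv2.resize(im[95:215,130:310],None,fx=4.4,fy=4.4,interpolation=cv2.INTER_CUBIC))
E
```

```text
glass [365. 199.] 118.5 ctr [ 0.389  -0.4387] sides [0.075 0.045 0.075 0.045] edge0 [-0.0019 -0.075 ] [-0.0451  0.0028]
glass [224.5 189.5] 733.5 ctr [0.4382 0.0853] sides [0.161 0.094 0.16  0.094] edge0 [-0.004  -0.1612] [-0.0943  0.0023]
```

View pics/crop.png

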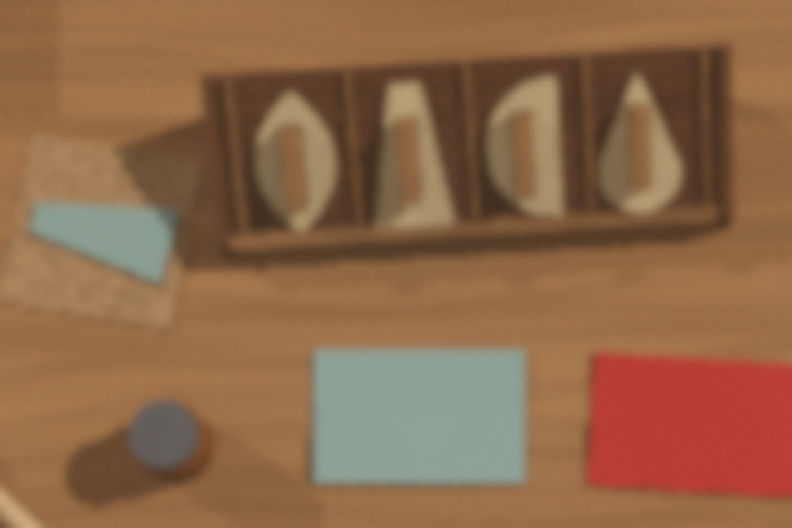

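The crop confirms the choice. The sample at crop (105,240) tapers straight from a wide blunt end on the right to a narrow blunt end on the left, so it is the wedge. The wedge template is in bay 2, with its batten at crop (407,165), which is about top (222.5,132.5). The blank spans crop (313,347) to (526,485). Next I'll work out the approach.

```bash
cat >> h.py <<'E'
def pose():
    s=read_state();return np.array(s['tool_pos']),Ro.from_rotvec(s['tcp_rot'])
def tgt(yaw,tilt=0): # tool x at yaw, z down, then tilt about tool y (deg)
    return Ro.from_euler('z',yaw,degrees=True)*Ro.from_rotvec([np.pi,0,0])*Ro.from_euler('y',tilt,degrees=True)
def need(P,R):
    p,r=pose();print('shift cm, tool axes now',(r.inv().apply(np.array(P)-p)*100).round(2),'turn',(r.inv()*R).as_rotvec().round(3))
E
python3 - <<'E'
from h import *
m=camera_model('top')
f=lambda x,y:(x/4.4+129.6,y/4.4+94.6)
print('batten top',ray(m,f(408,165),.094)); 
# ledge ends (fixed height ~.04)
a,b=ray(m,f(230,240),.04),ray(m,f(722,212),.04);print('ledge',a,b,np.degrees(np.arctan2(a[1]-b[1],a[0]-b[0]))-90,np.linalg.norm(a-b))
print('blank',[ray(m,f(*q),.006)[:2].round(4) for q in((313,347),(526,347),(526,485),(313,485))])
p,r=pose();w=camera_model('wrist');R=np.array(w['R']);c=-R.T@np.array(w['t'])
print('cam in tool',r.inv().apply(c-p).round(3),'axes in tool (rows x,y,z)',r.inv().apply(R).round(2).tolist(),w['camera_matrix'])
need([.50,.09,.33],tgt(2))
E
```

```text
batten top [0.63539861 0.0853254  0.094     ]
ledge [0.5882678  0.23890906 0.04      ] [ 0.6022699  -0.17674841  0.04      ] 1.9293718805511588 0.4158932459809575
blank [array([0.501 , 0.1733]), array([ 0.4965, -0.0084]), array([ 0.3781, -0.0053]), array([0.3827, 0.1748])]
cam in tool [ 0.065  0.    -0.142] axes in tool (rows x,y,z) [[-0.0, 1.0, -0.0], [-0.97, -0.0, -0.26], [-0.26, 0.0, 0.97]] [[334.20625158   0.         263.54838543]
 [  0.         334.20625158 193.02493373]
 [  0.           0.           1.        ]]
shift cm, tool axes now [ 50.12 -59.17  -9.86] turn [-0.002  0.     0.307]
```

```bash
python3 -m crank '[[[2.5,-2.95,-0.5,0,0,0],[2.5,-2.95,-0.5,0,0,0],[2.5,-2.95,-0.5,0,0,0],[2.5,-2.95,-0.5,0,0,0],[2.5,-2.95,-0.5,0,0,0],[2.5,-2.95,-0.5,0,0,0],[2.5,-2.95,-0.5,0,0,0],[2.5,-2.95,-0.5,0,0,0]]]' 8
python3 -m crank '[[[2.5,-2.95,-0.5,0,0,0],[2.5,-2.95,-0.5,0,0,0],[2.5,-2.95,-0.5,0,0,0],[2.5,-2.95,-0.5,0,0,0],[2.5,-2.95,-0.5,0,0,0],[2.5,-2.95,-0.5,0,0,0],[2.5,-2.95,-0.5,0,0,0],[2.5,-2.95,-0.5,0,0,0]]]'
python3 -m crank '[[[2.5,-2.95,-0.5,0,0,0],[2.5,-2.95,-0.5,0,0,0],[2.5,-2.95,-0.5,0,0,0],[2.5,-2.95,-0.5,0,0,0],[0,0,0,0,0,0.1],[0,0,0,0,0,0.1],[0,0,0,0,0,0.107],[0,0,0,0,0,0]]]'
python3 - <<'E'
from h import *
need([.50,.09,.33],tgt(2))
p,r=pose();print(p)
m=camera_model('wrist');im=read_camera('wrist');cv2.imwrite('pics/w1.png',im);np.savez('w1.npz',**{k:np.array(m[k]) for k in('R','t','camera_matrix')})
E
```

```text
time: 0.77
tool_pos: [0.3355, -0.3445, 0.271]
tcp_rot: [-3.095, -0.533, 0.0]
wrist_force: [0.5, 0.0, 0.6]
width: 0.939
grip_force: 0.0
time: 1.43
tool_pos: [0.4448, -0.0552, 0.3113]
tcp_rot: [3.096, 0.534, -0.0]
wrist_force: [0.6, 0.2, -0.6]
width: 0.937
grip_force: 0.0
time: 2.1
tool_pos: [0.4993, 0.088, 0.3306]
tcp_rot: [3.141, 0.052, -0.002]
wrist_force: [-0.1, -0.1, -0.2]
width: 0.937
grip_force: 0.0
shift cm, tool axes now [ 0.08 -0.2   0.06] turn [ 0.     0.001 -0.002]
[0.49927238 0.08799334 0.33064253]
```

View pics/w1.png

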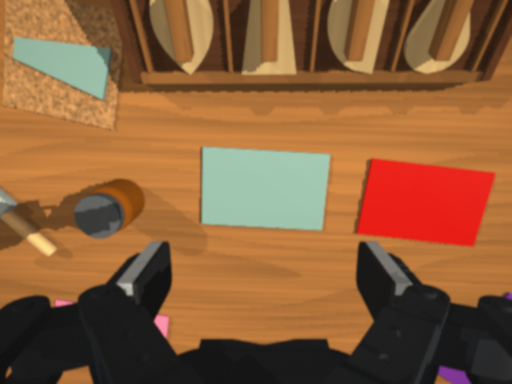

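The close view confirms that the sample at (60,65) is the wedge. The blank is at (265,190), with corners (203,147), (330,153), (323,231) and (202,225). The wedge template's foot edge is at (242–296,73), in bay 2.

```bash
cat >> h.py <<'E'
def blank(im,m,z=.006):
    hsv=cv2.cvtColor(im,cv2.COLOR_BGR2HSV);k=cv2.inRange(hsv,(75,25,90),(100,130,255))
    k=cv2.morphologyEx(k,cv2.MORPH_OPEN,np.ones((3,3)));
    c=max(cv2.findContours(k,0,1)[0],key=cv2.contourArea)
    b=cv2.boxPoints(cv2.minAreaRect(c))
    q=cv2.approxPolyDP(cv2.convexHull(c),8,True)[:,0].astype(float)
    q+=np.sign(q-q.mean(0))*.5
    P=np.array([ray(m,p,z)[:2] for p in q]);return q,P
E
python3 - <<'E'
from h import *
q,P=blank(cv2.imread('pics/w1.png'),np.load('w1.npz'))
print(q.tolist(),P.round(4).tolist(),P.mean(0),np.linalg.norm(P-np.roll(P,-1,0),axis=1).round(4))
d=P-np.roll(P,-1,0);print(np.degrees(np.arctan2(d[:,1],d[:,0])).round(2))
need([.581,.087,.20],tgt(2,30))
p,r=pose();print(r.as_matrix().round(3).tolist())
E
```

```text
Traceback (most recent call last):
  File "h.py", line 19, in blank
    c=max(cv2.findContours(k,0,1)[0],key=cv2.contourArea)
ValueError: max() iterable argument is empty
```

```bash
sed -i 's/(75,25,90),(100,130,255)/(65,20,70),(110,160,255)/' h.py; python3 - <<'E'
from h import *
im=cv2.imread('pics/w1.png');print(cv2.cvtColor(im,cv2.COLOR_BGR2HSV)[190,265])
q,P=blank(im,np.load('w1.npz'))
print(q.tolist(),P.round(4).tolist(),P.mean(0),np.linalg.norm(P-np.roll(P,-1,0),axis=1).round(4))
d=P-np.roll(P,-1,0);print(np.degrees(np.arctan2(d[:,1],d[:,0])).round(2))
need([.581,.087,.20],tgt(2,30))
E
```

```text
[ 71  48 197]
[[202.5, 148.5], [327.5, 154.5], [320.5, 228.5], [202.5, 222.5]] [[0.5001, 0.1728], [0.4974, -0.0023], [0.3867, -0.001], [0.3904, 0.1744]] [0.44366873 0.0859735 ] [0.175  0.1108 0.1755 0.1097]
[ 89.12  -0.65 -91.24 179.14]
shift cm, tool axes now [ 8.18  0.38 13.06] turn [-0.001  0.525  0.002]
```

```bash

python3 -m crank '[[[2.0,0.1,3.0,0,0,0],[2.0,0.1,3.0,0,0,0],[2.0,0.1,3.0,0,0,0],[2.2,0.1,3.0,0,0,0],[0,0,0.8,0,0.105,0],[0,0,0,0,0.105,0],[0,0,0,0,0.105,0],[0,0,0,0,0.105,0]]]' 4.5
python3 -m crank '[[[0,0,0,0,0.105,0],[0,0,0,0,0,0],[0,0,0,0,0,0]]]'
python3 - <<'E'
from h import *
need([.581,.087,.20],tgt(2,30))
p,r=pose();print(p)
m=camera_model('wrist');im=read_camera('wrist');cv2.imwrite('pics/w2.png',im);np.savez('w2.npz',**{k:np.array(m[k]) for k in('R','t','camera_matrix')})
E
```

```text
time: 2.82
tool_pos: [0.582, 0.0859, 0.2021]
tcp_rot: [-3.065, -0.057, -0.658]
wrist_force: [0.1, 0.2, 0.4]
width: 0.527
grip_force: 0.0
time: 3.07
tool_pos: [0.579, 0.0859, 0.2012]
tcp_rot: [-3.028, -0.056, -0.805]
wrist_force: [0.7, 0.2, 0.6]
width: 0.53
grip_force: 0.0
shift cm, tool axes now [ 0.12 -0.11  0.2 ] turn [0.001 0.004 0.002]
[0.57903589 0.08586515 0.20117513]
```

View pics/w2.png

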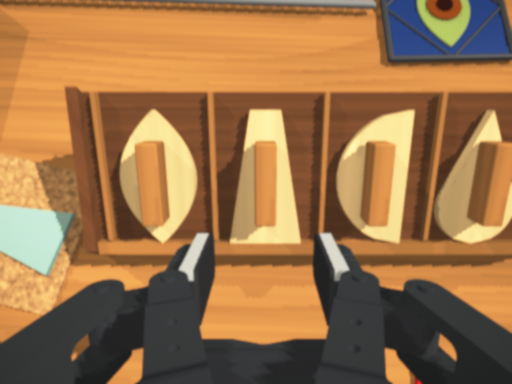

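The tilted view shows the wedge template square to the tool in bay 2. Its corners are about (248,109), (283,109), (300,243) and (230,243), and its batten spans (256–275,141–227). I'll measure its pose from the corners.

```bash
python3 - <<'E'
from h import *
im=cv2.imread('pics/w2.png');m=np.load('w2.npz');K=m['camera_matrix']
hsv=cv2.cvtColor(im,cv2.COLOR_BGR2HSV);print(hsv[220,243],hsv[180,264],hsv[180,225],hsv[160,264])
k=cv2.inRange(hsv,(18,30,140),(40,140,255));k[:,:216]=0;k[:,322:]=0;k[:100]=0;k[250:]=0
c=max(cv2.findContours(k,0,1)[0],key=cv2.contourArea)
h=cv2.convexHull(c)[:,0].astype(float);q=cv2.approxPolyDP(cv2.convexHull(c),6,True)[:,0];print(q.tolist())
b=cv2.inRange(hsv,(5,90,140),(17,255,255));b[:,:240]=0;b[:,290:]=0;b[:130]=0;b[235:]=0
cb=max(cv2.findContours(b,0,1)[0],key=cv2.contourArea);print('batten',cv2.boundingRect(cb),cv2.minAreaRect(cb))
q=q.astype(float)
s=q[np.argsort(q[:,1])];top=s[:2][np.argsort(s[:2,0])];bot=s[2:4][np.argsort(s[2:4,0])]
img=np.array([top[0],top[1],bot[1],bot[0]])+[[-.5,-.5],[.5,-.5],[.5,.5],[-.5,.5]]
obj=np.array([[.06,.013,0],[.06,-.013,0],[-.06,-.033,0],[-.06,.033,0]])
ok,rv,tv=cv2.solvePnP(obj,img,K,None,flags=cv2.SOLVEPNP_IPPE)
R=m['R'];Rw=R.T@cv2.Rodrigues(rv)[0];Xw=R.T@(tv[:,0]-m['t'])
print('face centre',Xw.round(4),'x',Rw[:,0].round(3),'z',Rw[:,2].round(3))
# plane-based: assume tilt 30 yaw 2, scale by size
T=tgt(2,30).as_matrix();n=-T[:,2];ctr=img.mean(0)
cw=-R.T@m['t']
rays=[R.T@np.linalg.solve(K,[*p,1]) for p in img]
P=[d/(-(n@d)) for d in rays];L=np.linalg.norm((P[0]+P[1])/2-(P[2]+P[3])/2);W=np.linalg.norm(P[2]-P[3]);print('L,W ratio',.12/L,.066/W,.026/np.linalg.norm(P[0]-P[1]))
for h in(.12/L,.066/W):
  Q=np.array([cw+p*h for p in P]);F=((Q[0]+Q[1])/2+(Q[2]+Q[3])/2)/2;print(F.round(4), 'yaw dir',np.degrees(np.arctan2(*((Q[0]+Q[1]-Q[2]-Q[3])[[1,0]]))))
E
```

```text
[ 18 116 183] [ 15 167 225] [ 12 150  80] [ 15 166 224]
[[279, 110], [299, 242], [233, 243], [249, 113]]
batten (253, 141, 24, 86) ((264.690673828125, 183.50909423828125), (22.419113159179688, 85.2294692993164), 0.7538482546806335)
face centre [0.6519 0.0862 0.0704] x [0.876 0.044 0.481] z [-0.463 -0.206  0.862]
L,W ratio 0.28924625053168945 0.3045009198601159 0.28726104239060846
[0.651  0.0866 0.0725] yaw dir 3.1802958585545893
[0.6555 0.0866 0.0575] yaw dir 3.180295858554594
```

```bash
python3 - <<'E'
from h import *
T=tgt(2.5,30);n=-T.as_matrix()[:,2];F=np.array([.651,.0862,.073])
for h in(.02,.004): need(F+h*n,T)
E
```

```text
shift cm, tool axes now [-0.54  0.24 12.79] turn [ 0.005 -0.    -0.006]
shift cm, tool axes now [-0.54  0.24 14.39] turn [ 0.005 -0.    -0.006]
```

```bash

python3 -m crank '[[[-0.1,0.03,2.5,0,0,0],[-0.1,0.03,2.5,0,0,0],[-0.1,0.03,2.5,0,0,0],[-0.1,0.03,2.5,0,0,0],[-0.1,0.03,1.8,0,0,0],[0,0,0,0,0,0],[0,0,0,0,0,0]]]' 3.6
python3 - <<'E'
from h import *
p,r=pose();print(p)
im=read_camera('wrist');cv2.imwrite('pics/w3.png',im)
E
```

```text
time: 3.7
tool_pos: [0.6386, 0.0866, 0.0989]
tcp_rot: [-3.026, -0.053, -0.811]
wrist_force: [0.8, 0.0, -0.1]
width: 0.42
grip_force: 0.0
[0.6385783  0.08661923 0.09885953]
```

View pics/w3.png

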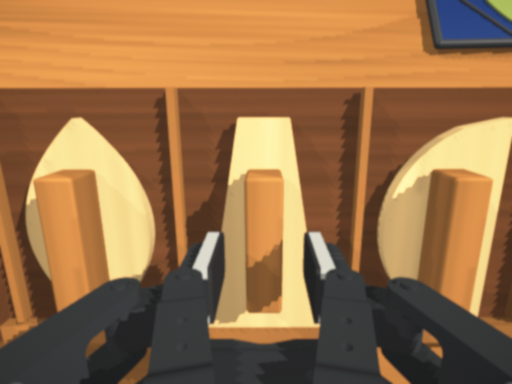

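The fingers at u 222 and 308 straddle the wedge batten, which is centred at u 264 and v 172–313. The tool needs about 2 mm up-slope. I'll descend with force checks.

```bash

python3 -m crank '[[[0.1,0,0.5,0,0,0],[0.1,0,0.5,0,0,0],[0,0,0.2,0,0,0],[0,0,0,0,0,0],[0,0,0,0,0,0]]]' 3
python3 -m crank '[[[0,0,0.2,0,0,0],[0,0,0.1,0,0,0],[0,0,0,0,0,0]]]'
python3 -m crank '[[[0,0,0.15,0,0,0],[0,0,0,0,0,0]]]'
python3 -m crank '[[[0,0,0.15,0,0,0],[0,0,0,0,0,0]]]'
```

```text
time: 4.17
tool_pos: [0.6442, 0.0871, 0.0896]
tcp_rot: [-3.025, -0.053, -0.813]
wrist_force: [0.4, 0.4, 0.0]
width: 0.356
grip_force: 0.0
time: 4.42
tool_pos: [0.6456, 0.0871, 0.0865]
tcp_rot: [-3.025, -0.053, -0.812]
wrist_force: [0.2, -0.6, 0.1]
width: 0.35
grip_force: 0.0
time: 4.58
tool_pos: [0.6464, 0.0871, 0.0852]
tcp_rot: [-3.025, -0.053, -0.812]
wrist_force: [0.2, -0.3, 1.2]
width: 0.355
grip_force: 0.0
time: 4.75
tool_pos: [0.6472, 0.0871, 0.0838]
tcp_rot: [-3.025, -0.053, -0.812]
wrist_force: [0.6, -0.7, 0.6]
width: 0.354
grip_force: 0.0
```

```bash

python3 -m crank '[[[0,0,0.25,0,0,0],[0,0,0.2,0,0,0],[0,0,0,0,0,0]]]' 2.8
python3 -m crank '[[[0,0,0.15,0,0,0],[0,0,0,0,0,0]]]'
python3 -m crank '[[[0,0,0.15,0,0,0],[0,0,0,0,0,0]]]'
```

```text
time: 5.0
tool_pos: [0.6494, 0.0872, 0.0796]
tcp_rot: [-3.025, -0.053, -0.812]
wrist_force: [0.8, 0.0, -0.1]
width: 0.33
grip_force: 0.0
time: 5.17
tool_pos: [0.6502, 0.0872, 0.0786]
tcp_rot: [-3.025, -0.053, -0.812]
wrist_force: [0.3, -0.4, 0.7]
width: 0.329
grip_force: 0.0
time: 5.33
tool_pos: [0.651, 0.0873, 0.0774]
tcp_rot: [-3.025, -0.053, -0.812]
wrist_force: [0.8, -0.2, -0.4]
width: 0.329
grip_force: 0.0
```

```bash

python3 -m crank '[[[0,0,0.1,0,0,0],[0,0,0,0,0,0]]]' 2.3
python3 -m crank '[[[0,0,0,0,0,0],[0,0,0,0,0,0],[0,0,0,0,0,0],[0,0,0,0,0,0]]]' 1.2 45
```

```text
time: 5.5
tool_pos: [0.6515, 0.0873, 0.0766]
tcp_rot: [-3.025, -0.053, -0.813]
wrist_force: [-0.1, -0.3, -0.3]
width: 0.273
grip_force: 0.0
time: 5.83
tool_pos: [0.6515, 0.0873, 0.0769]
tcp_rot: [-3.025, -0.053, -0.813]
wrist_force: [-1.5, -0.1, 0.9]
width: 0.201
grip_force: 44.3
```

```bash

python3 -m crank '[[[0,0,-0.5,0,0,0],[0,0,-1,0,0,0],[0,0,-1.5,0,0,0],[0,0,-2,0,0,0],[0,0,-2.5,0,0,0],[0,0,-2.5,0,0,0],[0,0,0,0,0,0],[0,0,0,0,0,0]]]' 1.2 60
python3 - <<'E'
from h import *
p,r=pose()
im=read_camera('wrist');cv2.imwrite('pics/w4.png',im)
need([.443,.085,.25],tgt(-91))
need([.443,.085,.25],tgt(89))
print(read_state()['q'])
E
```

```text
time: 6.5
tool_pos: [0.6019, 0.0857, 0.1658]
tcp_rot: [-3.023, -0.053, -0.819]
wrist_force: [-0.0, -0.2, -0.9]
width: 0.193
grip_force: 58.7
shift cm, tool axes now [ -9.36  -0.49 -15.38] turn [-0.426 -0.404  1.582]
shift cm, tool axes now [ -9.36  -0.49 -15.38] turn [ 0.399 -0.42  -1.48 ]
[ 0.12668764 -0.09547114  2.21558407 -0.09612219  0.49901006  1.73480998]
```

View pics/w4.png

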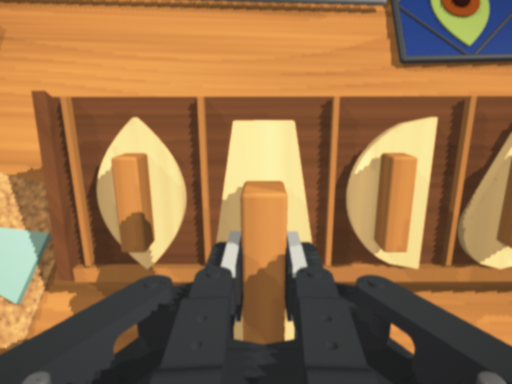

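The template is gripped by its batten, centred at u 265, and clear of the rack. Now I'll carry it back and up, level it, and turn it −1.5 rad about z. That keeps joint 6 in range.

```bash

python3 -m crank '[[[-1.3,-0.1,-2.2,0,0,0],[-1.3,-0.1,-2.2,0,0,0],[-1.3,-0.1,-2.2,0,0,0],[-1.3,-0.1,-2.2,0,0,0],[-1.4,-0.1,-2.2,0,0,0],[-1.4,0,-2.2,0,0,0],[-1.4,0,-2.2,0,0,0],[0,0,0,0,-0.1,0]]]'
python3 -m crank '[[[0,0,0,0,-0.11,0],[0,0,0,0,-0.11,0],[0,0,0,0,-0.11,0],[0,0,0,0,-0.09,0],[0,0,0,0,0,-0.1],[0,0,0,0,0,-0.1],[0,0,0,0,0,-0.1],[0,0,0,0,0,-0.1]]]'
python3 -m crank '[[[0,0,0,0,0,-0.1],[0,0,0,0,0,-0.1],[0,0,0,0,0,-0.1],[0,0,0,0,0,-0.1],[0,0,0,0,0,-0.1],[0,0,0,0,0,-0.1],[0,0,0,0,0,-0.1],[0,0,0,0,0,-0.1]]]'
python3 -m crank '[[[0,0,0,0,0,-0.1],[0,0,0,0,0,-0.1],[0,0,0,0,0,-0.1],[0,0,0,0,0,0],[0,0,0,0,0,0]]]'
python3 - <<'E'
from h import *
need([.443,.085,.25],tgt(89))
print(read_state()['q'])
im=read_camera('wrist');m=camera_model('wrist');cv2.imwrite('pics/w5.png',im);np.savez('w5.npz',**{k:np.array(m[k]) for k in('R','t','camera_matrix')})
E
```

```text
time: 7.22
tool_pos: [0.4344, 0.0844, 0.2483]
tcp_rot: [-3.062, -0.055, -0.661]
wrist_force: [1.2, 0.4, -0.1]
width: 0.195
grip_force: 58.8
time: 7.88
tool_pos: [0.4426, 0.0848, 0.2472]
tcp_rot: [3.065, 0.685, 0.001]
wrist_force: [-0.7, 0.8, -1.5]
width: 0.195
grip_force: 58.8
time: 8.55
tool_pos: [0.4423, 0.0849, 0.2475]
tcp_rot: [2.556, 1.824, 0.002]
wrist_force: [-0.0, 0.6, -0.6]
width: 0.195
grip_force: 58.8
time: 8.97
tool_pos: [0.4424, 0.0849, 0.248]
tcp_rot: [2.263, 2.177, 0.003]
wrist_force: [-0.3, 0.9, -0.5]
width: 0.197
grip_force: 58.8
shift cm, tool axes now [ 0.01  0.06 -0.2 ] turn [ 0.002  0.    -0.021]
[ 1.34733656e-01 -1.85229742e-01  2.03890730e+00 -5.25316539e-04
  1.28557333e+00  1.73757570e-01]
```

View pics/w5.png

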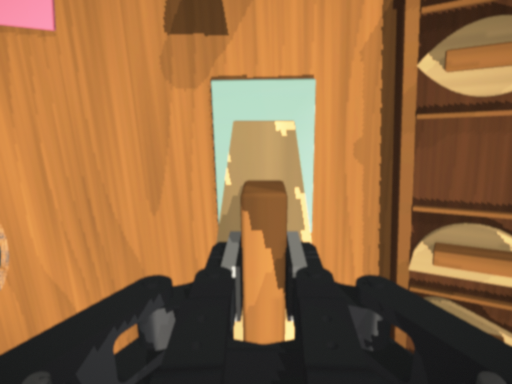

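The wedge now hangs over the blank. The blank's far end edge is at row 78 and its sides are at u≈211–219 and 312–315. I'll measure the blank from these edges.

```bash
python3 - <<'E'
from h import *
im=cv2.imread('pics/w5.png');m=np.load('w5.npz')
hsv=cv2.cvtColor(im,cv2.COLOR_BGR2HSV);k=cv2.inRange(hsv,(60,20,70),(110,160,255));k[:,:205]=0;k[:,320:]=0;k[:70]=0
rows=range(85,195,5);l=[];r=[]
for v in rows:
    u=np.where(k[v])[0];l.append((u[0]-.5,v));r.append((u[-1]+.5,v))
W=lambda a:np.array([ray(m,p,.006)[:2] for p in a])
l,r=W(l),W(r);f=W([(u,np.where(k[:,u])[0][0]-.5) for u in range(216,311,5)])
for n,a in(('l',l),('r',r),('far',f)):
    vx,vy,x0,y0=cv2.fitLine(a.astype(np.float32),cv2.DIST_HUBER,0,.001,.001).ravel();print(n,np.degrees(np.arctan2(vy,vx)),x0,y0, 'at y=.085 x=',x0+vx/vy*(.085-y0))
# held template: far edge & top corners, template face height
p,R=pose()
c=cv2.inRange(hsv,(14,30,90),(40,200,255));c[:110]=0;c[180:]=0;c[:,:218]=0;c[:,308:]=0
for v in(128,140,150,160,170):
    u=np.where(k[v]==0)[0];u=u[(u>222)&(u<306)];print(v,u.min(),u.max(),(u.min()+u.max())/2)
E
```

```text
l 88.42928 0.38785246 0.12049433 at y=.085 x= 0.38687918
r 88.534935 0.49973089 0.10909335 at y=.085 x= 0.4991147
far -1.3752635 0.45670748 0.17432357 at y=.085 x= 4.177363
128 231 296 263.5
140 230 297 263.5
150 228 299 263.5
160 226 300 263.0
170 225 302 263.5
```

```bash
python3 - <<'E'
from h import *
need([.443,.0874,.03],tgt(88.5))
E
```

```text
shift cm, tool axes now [ 2.500e-01 -2.000e-02  2.182e+01] turn [ 0.003  0.    -0.013]
```

```bash

python3 -m crank '[[[0.25,0,2,0.003,0,-0.013],[0,0,3,0,0,0],[0,0,3,0,0,0],[0,0,3,0,0,0],[0,0,3,0,0,0],[0,0,3,0,0,0],[0,0,2.5,0,0,0],[0,0,1.2,0,0,0]]]'
python3 -m crank '[[[0,0,0.5,0,0,0],[0,0,0,0,0,0],[0,0,0,0,0,0],[0,0,0,0,0,0]]]'
python3 - <<'E'
from h import *
need([.443,.0874,.02],tgt(88.5))
E
```

```text
time: 9.68
tool_pos: [0.4403, 0.0871, 0.0385]
tcp_rot: [-2.248, -2.191, 0.005]
wrist_force: [-0.9, 0.5, 0.6]
width: 0.2
grip_force: 58.8
time: 10.02
tool_pos: [0.4448, 0.0878, 0.0387]
tcp_rot: [2.246, 2.193, 0.006]
wrist_force: [-0.0, 0.6, -0.2]
width: 0.194
grip_force: 58.8
shift cm, tool axes now [-0.04 -0.18  1.87] turn [ 0.004 -0.001  0.003]
```

```bash

python3 -m crank '[[[0,-0.1,0.5,0.004,0,0.003],[-0.03,-0.08,0.5,0,0,0],[0,0,0.3,0,0,0],[0,0,0,0,0,0],[0,0,0,0,0,0]]]'
python3 -m crank '[[[0,0,0.2,0,0,0],[0,0,0,0,0,0]]]'
python3 -m crank '[[[0,0,0.2,0,0,0],[0,0,0,0,0,0]]]'
python3 - <<'E'
from h import *
need([.443,.0874,.02],tgt(88.5))
E
```

```text
time: 10.43
tool_pos: [0.4412, 0.0873, 0.0242]
tcp_rot: [-2.249, -2.191, 0.003]
wrist_force: [1.2, 0.1, -0.5]
width: 0.196
grip_force: 58.8
time: 10.6
tool_pos: [0.4415, 0.0873, 0.0223]
tcp_rot: [-2.249, -2.191, 0.002]
wrist_force: [0.4, -1.0, -0.7]
width: 0.196
grip_force: 58.8
time: 10.77
tool_pos: [0.4414, 0.0873, 0.0202]
tcp_rot: [-2.249, -2.191, 0.002]
wrist_force: [0.4, 0.0, -0.6]
width: 0.195
grip_force: 58.8
shift cm, tool axes now [0.01 0.16 0.02] turn [-0.002 -0.     0.   ]
```

```bash

python3 -m crank '[[[0,0.15,0,0,0,0],[0,0,0.1,0,0,0],[0,0,0,0,0,0]]]'
python3 -m crank '[[[0,0,0.1,0,0,0],[0,0,0,0,0,0]]]'
python3 -m crank '[[[0,0,0.1,0,0,0],[0,0,0,0,0,0]]]'
```

```text
time: 11.02
tool_pos: [0.4432, 0.0873, 0.0194]
tcp_rot: [-2.249, -2.191, 0.002]
wrist_force: [0.3, 0.7, -0.4]
width: 0.2
grip_force: 58.8
time: 11.18
tool_pos: [0.4429, 0.0873, 0.0183]
tcp_rot: [-2.249, -2.191, 0.002]
wrist_force: [-0.2, 0.5, -0.7]
width: 0.195
grip_force: 58.8
time: 11.35
tool_pos: [0.4429, 0.0873, 0.0173]
tcp_rot: [-2.249, -2.191, 0.002]
wrist_force: [0.3, -0.3, -0.4]
width: 0.195
grip_force: 58.8
```

```bash
python3 - <<'E'
from h import *
im=read_camera('wrist');m=camera_model('wrist');cv2.imwrite('pics/w6.png',im)
need([.443,.0874,.02],tgt(88.5))
E
```

```text
shift cm, tool axes now [ 0.01  0.01 -0.27] turn [-0.002 -0.     0.   ]
```

View pics/w6.png

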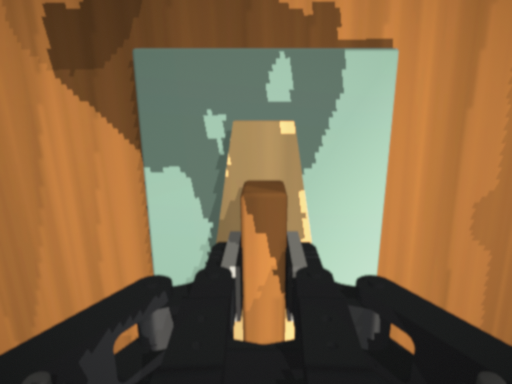

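Against the blank at u 142–392, the template (centre u 264) is about 1 mm left of the blank's centre (u 267). The far margin works out at about 30 mm, as wanted. I'll nudge +1 mm in y and go on lowering.

```bash

python3 -m crank '[[[0,0.1,0,0,0,0],[0,0,0.05,0,0,0],[0,0,0,0,0,0]]]'
python3 -m crank '[[[0,0,0.08,0,0,0],[0,0,0,0,0,0]]]'
python3 -m crank '[[[0,0,0.08,0,0,0],[0,0,0,0,0,0]]]'
```

```text
time: 11.65
tool_pos: [0.4441, 0.0873, 0.0169]
tcp_rot: [-2.249, -2.191, 0.002]
wrist_force: [-0.2, 0.2, -0.9]
width: 0.201
grip_force: 58.8
time: 11.82
tool_pos: [0.4442, 0.0873, 0.0167]
tcp_rot: [-2.249, -2.191, 0.002]
wrist_force: [-2.9, 0.1, 4.6]
width: 0.196
grip_force: 59.3
time: 11.98
tool_pos: [0.4442, 0.0873, 0.0167]
tcp_rot: [-2.249, -2.191, 0.003]
wrist_force: [-5.4, -0.4, 12.7]
width: 0.197
grip_force: 60.4
```

```bash

python3 -m crank '[[[0,0,-0.1,0,0,0],[0,0,0,0,0,0]]]'
python3 -m crank '[[[0,0,0,0,0,0],[0,0,0,0,0,0],[0,0,0,0,0,0],[0,0,0,0,0,0]]]' 3.2 20
python3 -m crank '[[[0,0,-0.5,0,0,0],[0,0,-1,0,0,0],[0,0,-2,0,0,0],[0,0,-2.5,0,0,0],[0,0,-2.5,0,0,0],[0,0,-2.5,0,0,0],[0,0,-2.5,0,0,0],[0,0,-2.5,0,0,0]]]'
python3 -m crank '[[[-1.5,0,-2.5,0,0,0],[-2,0,-2.5,0,0,0],[-2,0,0,0,0,0],[0,0,0,0,0,0],[0,0,0,0,0,0]]]'
python3 - <<'E'
from h import *
im=read_camera('wrist');m=camera_model('wrist');cv2.imwrite('pics/w7.png',im);np.savez('w7.npz',**{k:np.array(m[k]) for k in('R','t','camera_matrix')})
E
```

```text
time: 12.15
tool_pos: [0.4444, 0.0873, 0.0167]
tcp_rot: [-2.249, -2.192, 0.001]
wrist_force: [-0.3, -0.3, 0.3]
width: 0.198
grip_force: 58.8
time: 12.48
tool_pos: [0.4439, 0.0873, 0.0161]
tcp_rot: [-2.249, -2.191, 0.002]
wrist_force: [1.4, 0.8, 0.1]
width: 0.374
grip_force: 0.0
time: 13.15
tool_pos: [0.4443, 0.0872, 0.1787]
tcp_rot: [-2.249, -2.192, 0.0]
wrist_force: [0.0, -0.1, -0.1]
width: 0.372
grip_force: 0.0
time: 13.57
tool_pos: [0.4432, 0.0318, 0.2274]
tcp_rot: [-2.252, -2.189, -0.001]
wrist_force: [-0.5, 0.8, -1.0]
width: 0.374
grip_force: 0.0
```

View pics/w7.png

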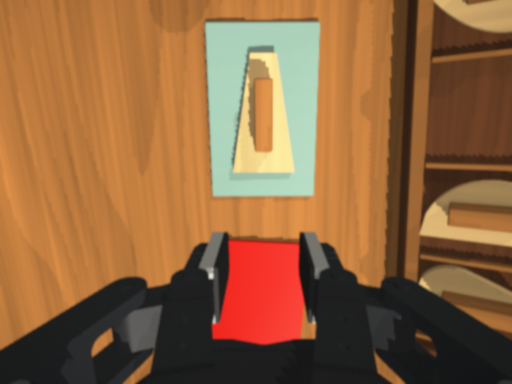

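The template lies flat on the blank, batten up. Blank corners are (205,20), (320,19), (314,195) and (213,196). Template corners are (250,53), (278,53), (294,174) and (233,173). I'll work out the margins.

```bash
python3 - <<'E'
from h import *
im=cv2.imread('pics/w7.png');m=np.load('w7.npz');hsv=cv2.cvtColor(im,cv2.COLOR_BGR2HSV)
r=np.zeros(im.shape[:2],np.uint8);r[10:205,196:330]=255
g=cv2.inRange(hsv,(60,20,60),(110,160,255))&r
c=cv2.convexHull(max(cv2.findContours(g,0,1)[0],key=cv2.contourArea))
t=cv2.inRange(hsv,(16,30,150),(40,140,255));t[:,:222]=0;t[:,304:]=0;t[:45]=0;t[182:]=0
d=cv2.convexHull(max(cv2.findContours(t,0,1)[0],key=cv2.contourArea))
O=[]
for c,e,z in((c,8,.006),(d,4,.015)):
    q=cv2.approxPolyDP(c,e,True)[:,0].astype(float);q+=np.sign(q-q.mean(0))*.5
    P=np.array([ray(m,p,z)[:2] for p in q]);print(q.tolist());O.append(P)
B,T=O
def ends(P):
    s=P[np.argsort(P[:,1])];return s[:2].mean(0),s[2:].mean(0),s
for P in O:
    a,b,s=ends(P);print('ctr',((a+b)/2).round(4),'dir',np.degrees(np.arctan2(*(b-a)[::-1])).round(2),'len',np.linalg.norm(b-a).round(4),'w',np.linalg.norm(s[0]-s[1]).round(4),np.linalg.norm(s[2]-s[3]).round(4))
E
```

```text
[[318.5, 22.5], [312.5, 192.5], [213.5, 194.5], [205.5, 22.5]]
[[275.5, 51.5], [294.5, 171.5], [232.5, 172.5], [248.5, 52.5]]
ctr [0.4424 0.0871] dir 88.69 len 0.1749 w 0.1113 0.1116
ctr [0.4427 0.0861] dir 89.1 len 0.1202 w 0.0668 0.0266
```

The centres agree within about 1 mm and the directions within 0.4°. The gripper is clear, so I'll hand in.

```bash
python3 -c "
from workcell import *
print(finish_job())"
```

```text
the job is handed in; nothing more can be done
None
```

I laid the wedge template flat and batten up on the glass blank, within about 1 mm of its middle and 0.4° of its length by the last wrist picture, and handed the job in at about 14 s.

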